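# Take down the fixture stack on the welding table

## Robot

A 7-joint arm with a two-finger parallel gripper is mounted at the origin on the work surface. World frame = base frame: x ahead of the robot, y to its left, z up, the work surface at z = 0. Lengths are in m, angles in rad, forces in N, time in s.
With the tool pointing down it reaches from about 0.35 to 0.9 m from the base axis. Payload 7.2 kg.
Tool frame: the origin (TCP) lies midway between the tips of the shut fingers; the grasp point (between the pads) lies 19 mm behind it; z points along the fingers, y is the direction in which the jaws open and shut (so a half turn about z gives the same grasp; the last joint's range is limited). The gripper opens to 85 mm and grips with 20 to 120 N. Pads are 22 mm wide; open, the fingers measure 114 mm over their backs; the gripper's body (76 mm by 85 mm) begins 54 mm behind the grasp point. The pads swing forward as they close: fully open they stand 13 mm farther back than shut.
Start: joints at [1.221, 0.411, -0.013, 1.596, 0.006, 1.134, -0.082], TCP at [0.174, -0.6, 0.231] pointing down, gripper open.
Joint ranges: [-2.95, 2.95], [-0.29, 1.99], [-1.47, 1.44], [0.14, 2.54], [-1.03, 4.17], [0.13, 1.85], [-2.86, 2.86]. Speed limits (rad/s): [2.39, 2.39, 3.01, 3.01, 3.14, 3.14, 3.14].

## Interface

Orientations are given as a unit quaternion [w, x, y, z].
In Python, from bench import get_state, read_camera, hand_in gives the robot as it stands. The module is installed in compiled form; this text tells all that it offers.
- The arm moves only by the shell command python3 -m creep 'ROWS'. ROWS is text: rows parted by semicolons, each of 7 numbers parted by spaces: the shift along the tool's x, y, z normalised to -1 to 1, where 1 is 0.1 m, then the turn, a rotation vector about the tool's x, y, z normalised to -1 to 1, where 1 is 120 degrees, then the opening, from -1 (shut) to 1 (fully open). A call has 1 to 8 rows; each row shifts and turns the commanded pose from where the row before left it, along the tool's axes as they then stand; what a row does not reach is not made up. A row lasts 1/8 s, in which the tool goes at most 62.5 mm and 10.7 degrees, less where a joint would pass 70% of its speed; a pose out of reach is approached as far as the arm can. A call with a number of a shift or a turn outside -1 to 1 is refused whole. A call with a gripper value outside its range is refused whole. The fingers move at their own pace and stop on an object; the grip force is fixed at half the most. Time passes only in rows, so rows that do not move let the fingers close. It gives the time, the measured TCP pose, the force and the opening at its end, in the units of the state.
- get_state(): the state, without advancing time (a new reading comes with each control period).
- read_camera(name): name is "scene" or "top" or "wrist"; returns a dict with "color" (400x640x3 uint8, red, green, blue), "intrinsics" (3x3 intrinsics, pixels), "k1" (the pictures are not rectified: a ray, as slopes to the right and down, at radius r is drawn at 1 + k1 r^2 times it, then the intrinsics apply), "world_from_camera" (4x4, takes a point from camera to world coordinates). Camera axes: x right, y up, looking along -z (the intrinsics and any distortion apply to the point x, -y, -z); pixel columns grow to the right and rows downward; lengths in m; the calibration is good to about 2 mm. A picture is of the moment at which its call begins. There is no depth.
- hand_in(): hands the job in, once; it reports no verdict.
The state is a dict: "time_s": time; "q": joint angles; "qd": joint speeds; "joint_torque": joint torques, N m; "ee_pos": TCP position; "tool_rot": TCP orientation; "force": force on the tool from outside, world axes, zero at the start; "moment": the same for the moment, N m; "gripper_width": finger opening in m.
Only numpy, scipy, OpenCV 4.12 (cv2) and the standard library are available. Lean on these libraries where they do the work, as an engineer would, in place of code of your own. Each camera call takes 0.05 s, during which the arm holds its last target. There are 200 camera calls.

## Task

Take the stack of fixture parts on the welding table apart from the top down, one part at a time: first lay the steel tube in the groove of the wooden cradle, then set the black V-block in the middle of the red tray, square with it, then slip the brass collar over the upright post right down to its base, and last lay the aluminium riser block on the middle of the blue pad, lined up with it. Set each part down without dropping it or tipping it over, let go of it before taking the next, and leave the yellow tin and the copper tube offcut where they stand.

Things in the scene. Friction and masses are not known exactly. Their poses are not given: they have to be found in the camera images.
- shell: Bare steel tube (bicycle bottom-bracket shell) with dark bore ends, 40 mm diameter, 68 mm long, about 0.19 kg, lying in the groove of the V-block at the start. Origin at its centre on its axis; x runs along the tube, level. Its axis is 10 mm above the V-block's top, so from above it is gripped across its diameter (along the V-block's y) just above the V-block's top.
- vblock: Black V-block, 66 (x) by 48 (y) by 40 mm high, about 0.33 kg, with a 90 degree groove along x, 36 mm wide and 18 mm deep, in its top. Origin at the centre of its underside, z up. At the start it stands on the riser block, over the -x end of it (centre about 30 mm from the riser's centre), sides nearly parallel to the riser's. Grip across y (48 mm).
- collar: Brass ring, outer diameter 46 mm, bore 32 mm, 24 mm high, about 0.17 kg, lying flat on the riser block near its +x end (about 40 mm from the riser's centre, about 15 mm clear of the V-block). Origin at the centre of its underside, axis z up. Grip across the outside, along the riser's y.
- riser: Aluminium riser block with small dark holes, 130 (x) by 56 (y) by 25 mm high, about 0.5 kg, lying on the table at the bottom of the stack. Origin at the centre of its underside, z up. Grip across y (56 mm).
- cradle: Place of the steel tube: fixed light-wood block, 80 (x) by 60 (y) by 35 mm high, with a 90 degree groove along x, 40 mm wide and 20 mm deep, in its top. Origin at the centre of its underside, z up. The tube's axis is 43.3 mm above the origin when it lies in the groove, parallel to x and centred.
- tray: Place of the V-block: fixed shallow red tray, 110 (x) by 90 (y) mm outside, rim 10 mm high and 4 mm thick, floor 4 mm thick (the floor's top is 4 mm above the origin). Origin at the centre of its underside, z up. The V-block belongs centred, its long side (x) along the tray's long side (x), either way round.
- post: Place of the brass collar: fixed grey square base plate, 70 by 70 by 8 mm, with an upright steel post of 16 mm diameter in its middle, whose tapered top is 58 mm above the origin. Origin at the centre of the base's underside, z up. The collar belongs around the post, flat on the base (8 mm above the origin).
- pad: Place of the riser block: fixed flat blue pad, 150 (x) by 76 (y) by 4 mm thick. Origin at the centre of its underside, z up. The riser belongs centred on it, long side along the pad's long side (x), either way round.
- tin: Bystander, not to be moved: small round yellow tin standing among the things, 42 mm diameter, 45 mm high, loose. Origin at the centre of its underside.
- offcut: Bystander, not to be moved: copper-coloured tube offcut standing on end, 32 mm diameter, 50 mm high, loose. Origin at the centre of its underside.
Mind the look-alikes: they are no part of the job. Of the things like the riser, leave any that is green or turquoise; of the rest the larger one is meant.

How it is judged:
On the way, in this order (a step that is already met when the one before it is completed fails the run):
1. the steel tube lies in the groove of the wooden cradle, released (horizontal distance between shell and cradle below 0.012 m and z of shell in the frame of cradle between 0.038 and 0.048 m and angle between the x axis of shell and the x axis of cradle, either way round below 0.15 rad and contact force between the fingers and shell below 0.05 N), for 0.2 s.
2. the black V-block stands in the middle of the red tray, released (horizontal distance between vblock and tray below 0.015 m and z of vblock in the frame of tray below 0.007 m and angle between vblock's own z axis and vertical below 0.06 rad and angle between the x axis of vblock and the x axis of tray, either way round below 0.2 rad and contact force between the fingers and vblock below 0.05 N), for 0.2 s.
3. the brass collar is over the post, down on its base, released (horizontal distance between collar and post below 0.012 m and z of collar in the frame of post below 0.011 m and angle between collar's own z axis and vertical below 0.06 rad and contact force between the fingers and collar below 0.05 N), for 0.2 s.
4. the aluminium riser block lies on the middle of the blue pad, released (horizontal distance between riser and pad below 0.015 m and z of riser in the frame of pad below 0.007 m and angle between riser's own z axis and vertical below 0.06 rad and angle between the x axis of riser and the x axis of pad, either way round below 0.2 rad and contact force between the fingers and riser below 0.05 N), for 0.2 s.
At the end, for the whole second after the job is handed in: Tube in the cradle's groove (centre within 12 mm, 0.15 rad), V-block flat on the tray's floor (15 mm, 0.2 rad), collar round the post (12 mm) within 3 mm of its base, riser flat on the pad (15 mm, 0.2 rad); all released and at rest (all of step 1 and all of step 2 and all of step 3 and all of step 4 and linear speed of each of shell, vblock, collar, riser below 0.02 m/s and angular speed of each of shell, vblock, collar, riser below 0.2 rad/s); the robot touches nothing.
It fails at once if a part was dropped (moved faster than 0.6 m/s while no finger touched it, as after a fall of about 18 mm) ((linear speed of shell above 0.6 m/s and contact force between the fingers and shell below 0.01 N) or (linear speed of vblock above 0.6 m/s and contact force between the fingers and vblock below 0.01 N) or (linear speed of collar above 0.6 m/s and contact force between the fingers and collar below 0.01 N) or (linear speed of riser above 0.6 m/s and contact force between the fingers and riser below 0.01 N)).
It fails at once if the V-block, collar or riser was tipped over (angle between any of vblock, collar, riser's own z axis and vertical above 0.7 rad).
It fails at once if the yellow tin was pushed more than 20 mm from its spot (distance of tin from where it was at the start of the episode above 0.02 m).
It fails at once if the copper tube offcut was pushed more than 20 mm from its spot (distance of offcut from where it was at the start of the episode above 0.02 m).
It also fails if it takes over 112 s, if anything falls off the work surface, if the arm or the gripper's body presses on something with over 40 N, if the wrist force passes 120 N, or if a joint passes its speed limit or range.

## Working session

There is one attempt and no reset: what is moved stays moved. The work goes in short steps, Python scripts to look and compute and a shell command to move; the robot and the scene stay as the last step left them, time stands still between calls to the robot, and variables do not carry over. Pictures are saved under pics/ and viewed, about 12 in all and at most 16, crops included, and the job is handed in when it is done.

```bash
mkdir -p pics; ls
cat > h.py <<'E'
import numpy as np, cv2
from bench import get_state, read_camera
def snap(name,fn=None):
    c=read_camera(name)
    if fn: cv2.imwrite('pics/'+fn,c['color'][:,:,::-1])
    return c
def ray(c,px):
    K=c['intrinsics'];d=np.array([(px[0]-K[0,2])/K[0,0],(px[1]-K[1,2])/K[1,1]])
    u=d.copy()
    for _ in range(30): u=d/(1+c['k1']*(u@u))
    T=c['world_from_camera']
    return T[:3,3],T[:3,:3]@np.array([u[0],-u[1],-1])
def onz(c,px,z):
    o,d=ray(c,px); return o+d*(z-o[2])/d[2]
def proj(c,p):
    T=c['world_from_camera'];q=T[:3,:3].T@(np.array(p)-T[:3,3]);u=np.array([q[0],-q[1]])/-q[2]
    u=u*(1+c['k1']*(u@u));K=c['intrinsics'];return np.array([K[0,0]*u[0]+K[0,2],K[1,1]*u[1]+K[1,2]])
E
python3 - <<'E'
from h import *
for n in ('top','scene'):
    c=snap(n,n+'0.png');print(n,c['intrinsics'].tolist(),c['k1'],c['world_from_camera'].round(3).tolist())
s=get_state();print(s)
E
```

```text
pics
top [[510.4006651234777, 0.0, 320.22704903609053], [0.0, 510.4006651234777, 200.8669131553522], [0.0, 0.0, 1.0]] -0.039454060019795324 [[-0.024, 0.985, -0.173, 0.251], [-1.0, -0.024, 0.002, 0.012], [-0.002, 0.173, 0.985, 1.247], [0.0, 0.0, 0.0, 1.0]]
scene [[428.28746053627134, 0.0, 317.14016317318465], [0.0, 428.28746053627134, 200.94879098744934], [0.0, 0.0, 1.0]] 0.03864681300771931 [[-0.466, -0.722, 0.512, 0.966], [0.885, -0.378, 0.273, 0.294], [-0.003, 0.58, 0.815, 0.84], [0.0, 0.0, 0.0, 1.0]]
{'time_s': 0.1, 'q': array([ 1.2207923 ,  0.41183835, -0.01271413,  1.59695142,  0.00562002,
        1.13429821, -0.08218575]), 'qd': array([-9.24912579e-04, -8.74519485e-05,  1.31512635e-04, -2.88551288e-03,
        1.80307275e-03, -9.57322448e-05,  3.55828722e-04]), 'joint_torque': array([ 4.12539157e-03, -6.01828980e+01,  6.85360562e-01, -3.00087762e+01,
        1.41761958e-02,  6.38079669e-03,  7.02351917e-05]), 'ee_pos': array([ 0.17364178, -0.59993482,  0.23052933]), 'tool_rot': array([-7.11678783e-04,  9.90086031e-01,  1.40460379e-01, -1.61635621e-04]), 'force': array([ 0.20409976, -1.54058915,  0.11428614]), 'moment': array([-0.01691512, -0.00080121, -0.0249562 ]), 'gripper_width': 0.08560336071053067}
```

```bash
sleep 1
```

```text
(no output)
```

View pics/top0.png

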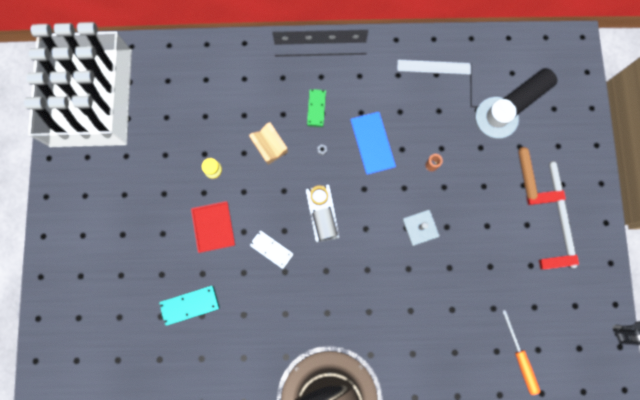

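View pics/scene0.png

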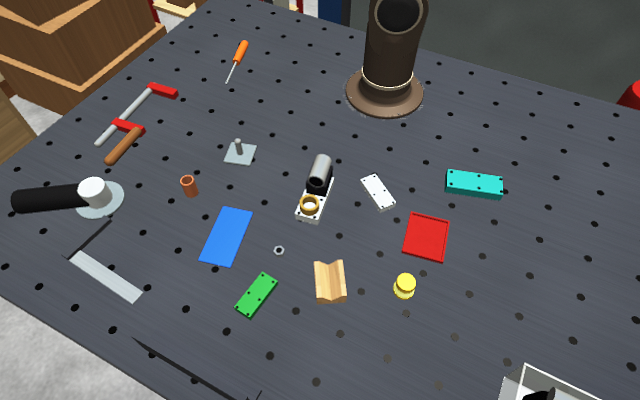

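Top view: the stack (white/aluminium riser with tube and ring on it) is at (322,213), cradle (268,142), tray (213,227), post (421,227), pad (373,142), tin (211,168), offcut (434,161). 
Riser-like candidates: the block under the stack (322,213), a smaller bare white one (272,250), green (316,107) and turquoise (189,305). The one under the stack fits, because it carries the parts and is the larger of the non-green ones. I'll confirm with a crop.

```bash
cat > m.py <<'E'
from h import *
c=snap('top');im=c['color'];hsv=cv2.cvtColor(im,cv2.COLOR_RGB2HSV)
def rect(name,lo,hi,roi,z):
    x0,y0,x1,y1=roi;m=cv2.inRange(hsv,lo,hi);k=np.zeros_like(m);k[y0:y1,x0:x1]=m[y0:y1,x0:x1]
    cs,_=cv2.findContours(k,cv2.RETR_EXTERNAL,cv2.CHAIN_APPROX_NONE);ct=max(cs,key=cv2.contourArea)
    W=np.array([onz(c,p[0],z)[:2] for p in ct]);r=cv2.minAreaRect((W*1000).astype(np.float32))
    b=cv2.boxPoints(r);e=max([b[1]-b[0],b[2]-b[1]],key=np.linalg.norm)
    print(name,'c',np.round(r[0],1),'size',np.round(r[1],1),'longyaw',round(np.degrees(np.arctan2(e[1],e[0]))%180,1))
rect('tray',(0,150,80),(8,255,255),(180,180,250,270),.01)
rect('pad',(100,120,80),(125,255,255),(340,100,410,190),.004)
rect('cradle',(8,50,80),(28,200,255),(240,115,295,170),.035)
rect('post',(80,10,120),(120,80,255),(395,200,450,255),.008)
rect('tin',(22,150,120),(35,255,255),(195,150,230,185),.03)
rect('offcut',(0,100,60),(18,255,255),(420,145,450,180),.03)
rect('riser',(0,0,130),(180,50,255),(300,175,345,250),.025)
cv2.imwrite('pics/crop1.png',cv2.resize(im[85:285,180:450],None,fx=2.9,fy=2.9,interpolation=cv2.INTER_CUBIC)[:,:,::-1])
E
python3 m.py
```

```text
tray c [411.9 273.9] size [106.4  87.3] longyaw 10.1
pad c [ 618.3 -126.4] size [155.5  79.3] longyaw 13.7
cradle c [613.2 133.5] size [89.4 62.6] longyaw 32.0
post c [ 399.1 -239.1] size [136.8 133.1] longyaw 88.5
tin c [548.5 262.8] size [0. 0.] longyaw 0.0
offcut c [ 555.9 -271.7] size [29.5 41.7] longyaw 133.2
riser c [440.1   5.4] size [108.  181.4] longyaw 178.6
```

View pics/crop1.png

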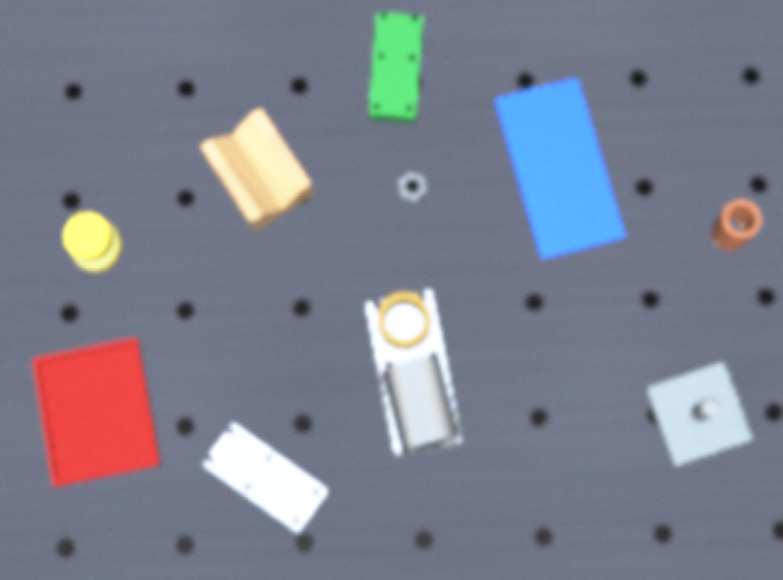

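Confirmed in the crop: the stack stands on the longer white block (about 157 px against 120 px for the bare one), so that one is the riser. Next I'll move over the stack and use the wrist camera.

```bash
cat > go.py <<'E'
# usage: go.py x y z yaw_deg(of tool x) -> shift in units along present tool axes; turn in units (do after shift)
import sys
from h import *
from scipy.spatial.transform import Rotation as R
s=get_state();w,x,y,z=s['tool_rot'];Rt=R.from_quat([x,y,z,w])
a=[float(v) for v in sys.argv[1:]]
d=Rt.inv().apply(np.array(a[:3])-s['ee_pos'])/0.1
yw=np.radians(a[3]);G=R.from_matrix(np.array([[np.cos(yw),np.sin(yw),0],[np.sin(yw),-np.cos(yw),0],[0,0,-1]]))
print('t',round(s['time_s'],2),'at',s['ee_pos'].round(4),'yaw',np.degrees(np.arctan2(*Rt.as_matrix()[1::-1,0])).round(2),'shift',d.round(3),'turn',((Rt.inv()*G).as_rotvec(degrees=True)/120).round(4),'w',round(s['gripper_width'],4),'F',s['force'].round(1))
E
python3 go.py 0.40 0.0 0.27 10; python3 -m creep '0 0 0 0 0 0 1'
```

```text
t 0.15 at [ 0.1737 -0.6     0.2306] yaw 16.15 shift [ 3.843 -5.135 -0.388] turn [-0.0006  0.0001  0.0512] w 0.0856 F [-0.5 -0.2  0.2]
time_s: 0.28
ee_pos: [0.1737, -0.6002, 0.2309]
tool_rot: [-0.0, 0.99, 0.14, -0.0]
force: [0.1, 0.3, 0.2]
gripper_width: 0.085
```

```bash
r='' ; python3 -m creep '0.12 -0.16 -0.02 0 0 0 1;0.24 -0.32 -0.05 0 0 0 1;0.32 -0.43 -0.05 0 0 0 1;0.32 -0.43 -0.05 0 0 0 1;0.32 -0.43 -0.05 0 0 0 1;0.32 -0.43 -0.05 0 0 0 1;0.32 -0.43 -0.05 0 0 0 1;0.32 -0.43 -0.05 0 0 0 1' && python3 -m creep '0.32 -0.43 0 0 0 0 1;0.32 -0.43 0 0 0 0 1;0.32 -0.43 0 0 0 0 1;0.3 -0.4 0 0 0 0 1;0.24 -0.32 0 0 0 0 1;0.1 -0.13 0 0 0 0.025 1;0 0 0 0 0 0.026 1;0 0 0 0 0 0 1' && python3 go.py 0.40 0 0.27 10 && python3 -c "
from h import *
snap('wrist','w1.png')"
```

```text
time_s: 1.27
ee_pos: [0.3081, -0.2413, 0.2687]
tool_rot: [0.0, 0.99, 0.14, 0.0]
force: [1.8, -0.4, 0.4]
gripper_width: 0.0853
time_s: 2.28
ee_pos: [0.4018, 0.0072, 0.2683]
tool_rot: [0.0, 0.996, 0.088, -0.0]
force: [0.0, 0.1, 0.6]
gripper_width: 0.0855
t 2.27 at [0.4018 0.0072 0.2683] yaw 10.07 shift [-0.03   0.067 -0.017] turn [0.0001 0.     0.0006] w 0.0855 F [0.  0.1 0.6]
```

View pics/w1.png

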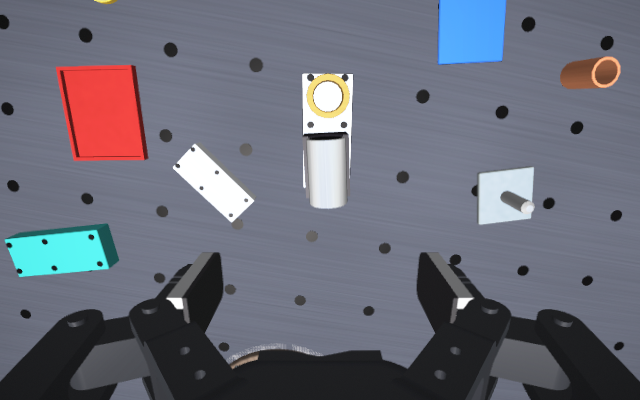

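Wrist view: tube is vertical in the image at x≈307–347, y≈135–207; collar is at (328,96); riser's far corners are near (304,74) and (353,74); post at (505,195), tray (103,113). The tool is already nearly in line with the stack. Next I'll measure the tube.

```bash
cat > tube.py <<'E'
from h import *
c=snap('wrist');im=c['color'];g=cv2.cvtColor(im,cv2.COLOR_RGB2GRAY).astype(int)
T=c['world_from_camera'];print('cam',T[:3,3].round(3),'look',-T[:3,2].round(3),c['k1'])
for r in (145,160,175,190): print(r,g[r,298:358].tolist())
for col in (315,327,340): print(col,g[124:216,col].tolist())
hsv=cv2.cvtColor(im,cv2.COLOR_RGB2HSV)
m=cv2.inRange(hsv,(15,90,120),(30,255,255));m[:60]=0;m[130:]=0;m[:,:290]=0;m[:,365:]=0
cs,_=cv2.findContours(m,0,1);ct=max(cs,key=cv2.contourArea);x,y,w,h=cv2.boundingRect(ct);print('collar box',x,y,w,h,onz(c,(x+w/2-.5,y+h/2-.5),.049))
E
python3 tube.py
```

```text
cam [0.472 0.02  0.409] look [-0.275 -0.048 -0.96 ] -0.035458572473623946
145 [121, 123, 123, 123, 127, 132, 131, 131, 127, 170, 183, 194, 212, 221, 227, 229, 232, 234, 237, 236, 236, 236, 237, 237, 236, 235, 237, 235, 235, 236, 237, 238, 238, 237, 236, 236, 235, 233, 231, 227, 223, 219, 214, 199, 184, 169, 155, 101, 111, 111, 146, 255, 249, 124, 123, 123, 122, 123, 122, 122]
160 [123, 124, 123, 123, 95, 237, 144, 138, 131, 136, 175, 187, 202, 217, 222, 229, 231, 233, 236, 236, 235, 234, 234, 235, 235, 234, 235, 237, 234, 234, 235, 236, 237, 237, 237, 235, 235, 233, 230, 227, 223, 218, 211, 200, 185, 168, 152, 120, 108, 115, 115, 246, 147, 124, 123, 124, 124, 124, 124, 124]
175 [124, 124, 124, 125, 125, 255, 237, 147, 142, 128, 147, 180, 193, 208, 220, 226, 231, 233, 235, 236, 235, 234, 233, 234, 234, 233, 232, 235, 235, 233, 234, 235, 236, 238, 238, 235, 234, 233, 230, 228, 223, 217, 209, 199, 185, 169, 152, 137, 102, 118, 117, 225, 127, 125, 125, 125, 126, 126, 126, 124]
190 [121, 120, 121, 120, 120, 121, 120, 132, 144, 144, 132, 162, 186, 198, 212, 224, 228, 234, 235, 235, 236, 23
[... 926 characters left out ...]
3, 233, 233, 233, 233, 233, 233, 233, 233, 233, 233, 233, 233, 234, 234, 234, 234, 235, 235, 234, 235, 235, 235, 235, 235, 235, 236, 236, 236, 189, 123, 121, 120, 122, 125, 125, 121]
340 [144, 177, 248, 255, 255, 255, 255, 239, 23, 22, 33, 51, 41, 41, 118, 189, 214, 214, 214, 214, 215, 214, 214, 213, 213, 213, 213, 213, 213, 213, 212, 211, 211, 211, 211, 211, 211, 211, 211, 211, 211, 211, 210, 210, 210, 210, 210, 210, 209, 208, 208, 209, 208, 208, 208, 207, 206, 207, 207, 207, 207, 206, 206, 205, 205, 206, 206, 205, 205, 204, 204, 204, 204, 204, 203, 205, 205, 205, 206, 205, 206, 204, 173, 133, 121, 120, 122, 123, 122, 120, 122, 124]
collar box 307 73 42 45 [0.48034752 0.01312001 0.049     ]
```

```bash
python3 - <<'E'
from h import *
c=snap('wrist')
a=onz(c,(325.7,145),.075);b=onz(c,(327.15,190),.075)
d=(a-b)[:2];d/=np.linalg.norm(d)
f=onz(c,(326,139.7),.095);n=onz(c,(327.5,208),.095)
print('axis',a,b,'yaw',np.degrees(np.arctan2(d[1],d[0])),'ends',f,n,'len',np.linalg.norm(f-n))
m=((f+n)/2)[:2];ctr=b[:2]+d*((m-b[:2])@d);print('tube centre',ctr)
# riser corners far edge px
for p in ((304,74.5),(353,74.5),(303.5,187)): print('riser',p,onz(c,p,.025))
E
python3 go.py 0.41 0.003 0.2 10
```

```text
axis [0.43205936 0.00646899 0.075     ] [ 0.38634458 -0.00346881  0.075     ] yaw 12.264550150598382 ends [0.43940357 0.00788106 0.095     ] [ 0.37331575 -0.00580097  0.095     ] len 0.06748924516714494
tube centre [0.40639242 0.00088933]
riser (304, 74.5) [0.49760544 0.04175932 0.025     ]
riser (353, 74.5) [ 0.50706062 -0.01101767  0.025     ]
riser (303.5, 187) [0.37215872 0.02157942 0.025     ]
t 2.42 at [0.4018 0.0068 0.2683] yaw 10.05 shift [0.074 0.051 0.683] turn [ 0.0001 -0.      0.0005] w 0.0851 F [-1.  -0.4 -0.8]
```

```bash
python3 -m creep '0.036 0.065 0.2 0 0 -0.019 1;0 0 0.4 0 0 0 1;0 0 0.4 0 0 0 1;0 0 0.4 0 0 0 1;0 0 0.3 0 0 0 1;0 0 0.1 0 0 0 1;0 0 0 0 0 0 1;0 0 0 0 0 0 1' && python3 go.py 0.4065 0.001 0.0655 12.3
```

```text
time_s: 3.42
ee_pos: [0.4074, 0.0012, 0.0893]
tool_rot: [0.0, 0.994, 0.107, 0.001]
force: [0.2, -0.3, -0.3]
gripper_width: 0.0855
t 3.42 at [0.4074 0.0012 0.0893] yaw 12.3 shift [-0.01   0.     0.238] turn [ 0.0003 -0.0008  0.    ] w 0.0855 F [ 0.2 -0.3 -0.3]
```

```bash
python3 -m creep '-0.01 0 0.14 0 0 0 1;0 0 0.1 0 0 0 1;0 0 0 0 0 0 1;0 0 0 0 0 0 0.3;0 0 0 0 0 0 0.1;0 0 0 0 0 0 0' && python3 -m creep '0 0 0 0 0 0 -0.2;0 0 0 0 0 0 -1;0 0 0 0 0 0 -1;0 0 0 0 0 0 -1;0 0 0 0 0 0 -1' && python3 go.py 0.4065 0.001 0.0655 12.3 && python3 -c "
from h import *
c=snap('wrist');cv2.imwrite('pics/w2.png',c['color'][:,:,::-1])"
```

```text
time_s: 4.18
ee_pos: [0.4057, 0.001, 0.0645]
tool_rot: [0.0, 0.994, 0.107, 0.0]
force: [0.5, -0.1, -0.1]
gripper_width: 0.0429
time_s: 4.8
ee_pos: [0.4059, 0.0006, 0.0647]
tool_rot: [0.0, 0.994, 0.107, 0.0]
force: [-0.1, -1.8, 5.9]
gripper_width: 0.0383
t 4.8 at [0.4059 0.0006 0.0647] yaw 12.29 shift [ 0.007 -0.003 -0.008] turn [ 0.0004 -0.0002 -0.0001] w 0.0383 F [-0.1 -1.8  5.9]
```

View pics/w2.png

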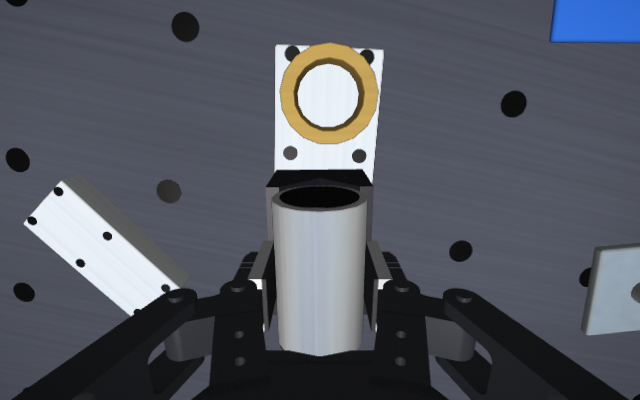

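The tube is between the pads, and the V-block and collar are undisturbed. The width reads 38 mm. I'll lift slowly to test the grip.

```bash
python3 -m creep '0 0 -0.03 0 0 0 -1;0 0 -0.04 0 0 0 -1;0 0 -0.04 0 0 0 -1;0 0 0 0 0 0 -1;0 0 0 0 0 0 -1' && python3 -c "
from h import *
c=snap('wrist');cv2.imwrite('pics/w3.png',c['color'][100:400,180:480,::-1])"
```

```text
time_s: 5.48
ee_pos: [0.4055, 0.001, 0.0753]
tool_rot: [0.0, 0.994, 0.107, -0.0]
force: [0.2, -0.5, -1.5]
gripper_width: 0.0378
```

View pics/w3.png

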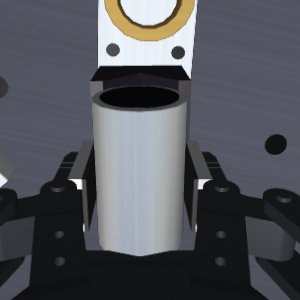

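```bash
python3 -m creep '0 0 -0.2 0 0 0 -1;0 0 -0.4 0 0 0 -1;0 0 -0.4 0 0 0 -1;0.2 -0.1 -0.4 0 0 0 -1;0.4 -0.15 -0.25 0 0 -0.04 -1;0.4 -0.15 0 0 0 -0.04 -1;0.4 -0.15 0 0 0 -0.04 -1;0.1 0 0 0 0 -0.04 -1' && python3 -m creep '0 0 0 0 0 0 -1;0 0 0 0 0 0 -1' && python3 go.py .55 .09 .24 32 && python3 -c "
from h import *
c=snap('wrist','w4.png')"
```

```text
time_s: 6.52
ee_pos: [0.5342, 0.1002, 0.2397]
tool_rot: [-0.001, 0.962, 0.274, 0.0]
force: [-0.9, -0.2, -1.8]
gripper_width: 0.0381
time_s: 6.78
ee_pos: [0.5325, 0.0971, 0.2399]
tool_rot: [0.0, 0.963, 0.27, -0.001]
force: [0.1, 0.1, -0.5]
gripper_width: 0.0378
t 6.78 at [0.5325 0.0971 0.2399] yaw 31.38 shift [ 0.113  0.152 -0.001] turn [-0.      0.0005 -0.0052] w 0.0378 F [ 0.1  0.1 -0.5]
```

View pics/w4.png

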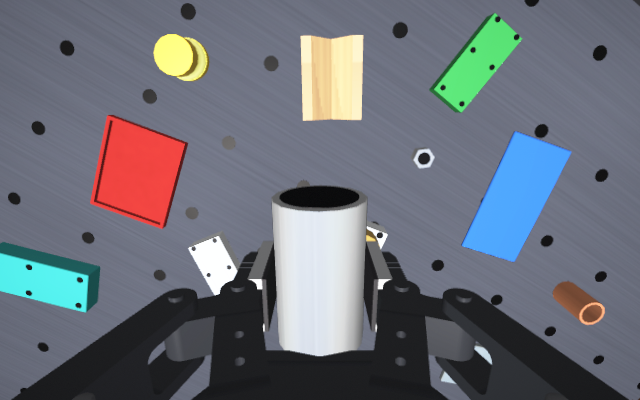

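Wrist view: cradle's top face is at about (302–363, 36–121) with the groove near x=331; tray (138,170), pad (517,197) and tin (181,57) are also in view. I'll compute poses for them.

```bash
cat > meas.py <<'E'
from h import *
def rect(c,name,lo,hi,roi,z):
    hsv=cv2.cvtColor(c['color'],cv2.COLOR_RGB2HSV)
    x0,y0,x1,y1=roi;m=cv2.inRange(hsv,lo,hi);k=np.zeros_like(m);k[y0:y1,x0:x1]=m[y0:y1,x0:x1]
    cs,_=cv2.findContours(k,cv2.RETR_EXTERNAL,cv2.CHAIN_APPROX_NONE);ct=max(cs,key=cv2.contourArea)
    W=np.array([onz(c,p[0].astype(float),z)[:2] for p in ct]);r=cv2.minAreaRect((W*1000).astype(np.float32))
    b=cv2.boxPoints(r);e=max([b[1]-b[0],b[2]-b[1]],key=np.linalg.norm)
    print(name,'c',np.round(r[0],1),'size',np.round(r[1],1),'longyaw',round(np.degrees(np.arctan2(e[1],e[0]))%180,1),cv2.boundingRect(ct),flush=True)
E
python3 - <<'E'
from meas import *
c=snap('wrist')
print('cam',c['world_from_camera'][:3,3])
rect(c,'cradle',(8,40,110),(28,200,255),(290,20,380,140),.035)
rect(c,'tray',(0,150,80),(8,255,255),(70,90,210,240),.01)
rect(c,'pad',(100,120,80),(125,255,255),(440,110,600,280),.004)
for p in ((302,36),(363,36),(362.5,120),(303,121),(331,38),(331,121)): print(p,onz(c,p,.035 if p[0]!=331 else .015)[:2].round(4))
E
```

```text
cam [0.59383785 0.13447571 0.38090884]
cradle c [618.5 136. ] size [79.4 60.3] longyaw 32.2 (300, 35, 63, 86)
tray c [416.1 273.6] size [111.1  92.1] longyaw 10.3 (90, 115, 97, 113)
pad c [ 619.7 -123.2] size [148.9  76.6] longyaw 13.6 (461, 131, 110, 131)
(302, 36) [0.6369 0.1807]
(363, 36) [0.6675 0.1308]
(362.5, 120) [0.6011 0.0878]
(303, 121) [0.5686 0.1391]
(331, 38) [0.6531 0.1573]
(331, 121) [0.5829 0.1135]
```

```bash
python3 go.py .6185 .1355 .12 32.2; python3 go.py .6185 .1355 .06 32.2
```

```text
t 6.88 at [0.5327 0.097  0.2403] yaw 31.39 shift [0.934 0.118 1.203] turn [ 0.0003  0.0002 -0.0067] w 0.0376 F [-0.2  0.8 -1.7]
t 6.88 at [0.5327 0.097  0.2403] yaw 31.39 shift [0.934 0.117 1.803] turn [ 0.0003  0.0002 -0.0067] w 0.0376 F [-0.2  0.8 -1.7]
```

```bash
python3 -m creep '0.15 0.02 0 0 0 0 -1;0.3 0.04 0.2 0 0 0 -1;0.3 0.04 0.4 0 0 0 -1;0.18 0.02 0.4 0 0 -0.007 -1;0 0 0.4 0 0 0 -1;0 0 0.2 0 0 0 -1;0 0 0 0 0 0 -1;0 0 0 0 0 0 -1' && python3 go.py .6185 .1355 .036 32.2
```

```text
time_s: 7.88
ee_pos: [0.6198, 0.1364, 0.082]
tool_rot: [0.0, 0.96, 0.278, 0.001]
force: [0.1, 0.3, -1.9]
gripper_width: 0.038
t 7.88 at [0.6198 0.1364 0.082 ] yaw 32.33 shift [-0.017  0.001  0.46 ] turn [ 0.0004 -0.0011  0.0011] w 0.038 F [ 0.1  0.3 -1.9]
```

```bash
python3 -m creep '-0.015 0 0.15 0 0 0 -1;0 0 0.15 0 0 0 -1;0 0 0.08 0 0 0 -1;0 0 0.05 0 0 0 -1;0 0 0.01 0 0 0 -1;0 0 0 0 0 0 -1;0 0 0 0 0 0 -1' && python3 go.py .6185 .1355 .036 32.2 && python3 -c "
from h import *
snap('wrist','w5.png')"
```

```text
time_s: 8.75
ee_pos: [0.6177, 0.1354, 0.0367]
tool_rot: [0.0, 0.96, 0.279, 0.0]
force: [-0.4, -0.7, -1.2]
gripper_width: 0.0382
t 8.75 at [0.6177 0.1354 0.0367] yaw 32.35 shift [0.007 0.003 0.007] turn [ 0.0001 -0.0003  0.0012] w 0.0382 F [-0.4 -0.7 -1.2]
```

View pics/w5.png

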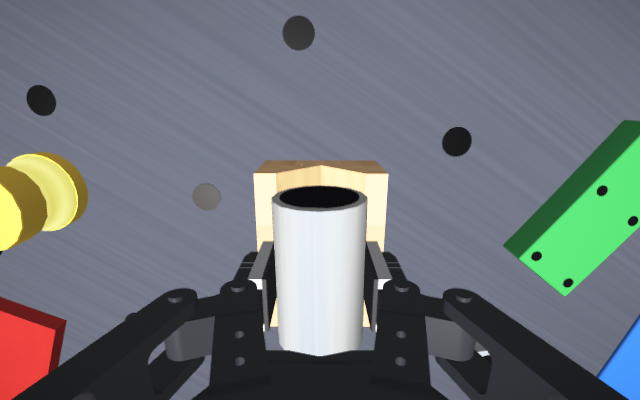

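The tube sits centred over the groove and parallel to it. I'll lower it the last few mm and release.

```bash
python3 -m creep '0 0 0.015 0 0 0 -1;0 0 0.015 0 0 0 -1;0 0 0 0 0 0 -1' && python3 -m creep '0 0 0 0 0 0 -0.05;0 0 0 0 0 0 0.1;0 0 0 0 0 0 0.4;0 0 0 0 0 0 1;0 0 0 0 0 0 1;0 0 0 0 0 0 1;0 0 0 0 0 0 1' && python3 -m creep '0 0 -0.2 0 0 0 1;0 0 -0.4 0 0 0 1;0 0 -0.4 0 0 0 1;0 0 -0.4 0 0 0 1;-0.1 0 -0.4 0 0 0 1;-0.4 0 -0.2 0 0 0 1;-0.4 0 0 0 0 0 1;-0.3 0 0 0 0 0 1' && python3 -m creep '0 0 0 0 0 0 1' && python3 go.py .36 -.01 .24 12.3 && python3 -c "
from h import *
snap('wrist','w6.png')"
```

```text
time_s: 9.18
ee_pos: [0.6176, 0.1353, 0.0341]
tool_rot: [0.0, 0.96, 0.279, 0.0]
force: [-1.8, -0.8, 4.5]
gripper_width: 0.0384
time_s: 10.05
ee_pos: [0.6174, 0.1353, 0.0333]
tool_rot: [0.0, 0.96, 0.279, -0.0]
force: [0.4, 0.0, 0.5]
gripper_width: 0.0853
time_s: 11.05
ee_pos: [0.5149, 0.0705, 0.2349]
tool_rot: [0.001, 0.96, 0.279, 0.001]
force: [1.1, -0.1, 0.0]
gripper_width: 0.0851
time_s: 11.18
ee_pos: [0.5149, 0.0698, 0.2349]
tool_rot: [0.001, 0.961, 0.278, 0.0]
force: [1.1, -0.1, 0.9]
gripper_width: 0.0851
t 11.18 at [0.5149 0.0698 0.2349] yaw 32.27 shift [-1.736 -0.152 -0.052] turn [ 0.0012 -0.0003  0.1664] w 0.0851 F [ 1.1 -0.1  0.9]
```

View pics/w6.png

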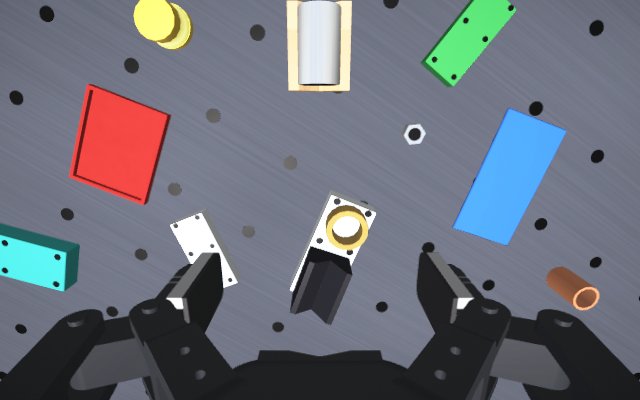

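Wrist view: tube lies in the cradle groove at (319,43), centred. The V-block is at (327,285), ungripped. I'll move back over the stack to measure it.

```bash
python3 -m creep '-0.2 0 0 0 0 0.04 1;-0.4 -0.1 0 0 0 0.04 1;-0.4 -0.15 0 0 0 0.04 1;-0.4 -0.15 0 0 0 0.04 1;-0.25 -0.1 0 0 0 0.006 1;0 0 0 0 0 0 1;0 0 0 0 0 0 1' && python3 go.py .405 .001 .04 12.3
python3 - <<'E'
from meas import *
c=snap('wrist','w7.png')
print('cam',c['world_from_camera'][:3,3])
rect(c,'vblock',(0,0,0),(180,255,70),(270,80,400,230),.065)
E
```

```text
time_s: 12.1
ee_pos: [0.3484, 0.0556, 0.234]
tool_rot: [-0.0, 0.994, 0.109, 0.001]
force: [0.2, 0.8, -0.9]
gripper_width: 0.0854
t 12.1 at [0.3484 0.0556 0.234 ] yaw 12.49 shift [0.431 0.655 1.941] turn [ 0.0001 -0.0009  0.0016] w 0.0854 F [ 0.2  0.8 -0.9]
cam [0.41803991 0.07137432 0.3749853 ]
vblock c [407.8   7.2] size [63.6 26.5] longyaw 14.9 (371, 94, 29, 71)
```

View pics/w7.png

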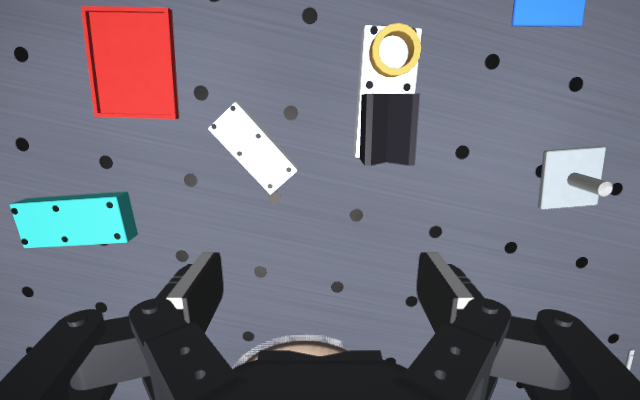

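Run:
```python
from h import *
im=cv2.imread('pics/w7.png',0).astype(int)
for r in (100,115,130,145,158): print(r,im[r,352:428].tolist())
for col in (372,392,410): print(col,im[86:172,col].tolist())
```

```text
100 [126, 125, 124, 124, 125, 137, 143, 189, 254, 168, 25, 25, 24, 28, 51, 89, 89, 89, 89, 88, 82, 51, 42, 42, 42, 42, 42, 42, 42, 41, 42, 42, 41, 42, 42, 42, 43, 46, 47, 48, 47, 48, 47, 47, 47, 47, 47, 47, 46, 46, 46, 47, 47, 47, 47, 48, 46, 46, 47, 46, 58, 70, 73, 72, 71, 71, 70, 109, 125, 125, 125, 126, 126, 126, 127, 126]
115 [126, 127, 126, 128, 140, 152, 231, 255, 254, 26, 26, 25, 25, 35, 79, 94, 93, 92, 93, 90, 76, 42, 42, 42, 43, 42, 43, 43, 42, 42, 42, 42, 42, 42, 42, 43, 46, 47, 48, 47, 47, 47, 47, 47, 46, 47, 47, 47, 47, 47, 47, 46, 47, 47, 47, 46, 47, 48, 48, 57, 71, 74, 74, 73, 73, 80, 111, 129, 129, 128, 127, 127, 127, 127, 127, 127]
130 [128, 129, 130, 141, 154, 248, 255, 255, 191, 25, 25, 25, 26, 50, 98, 98, 98, 96, 96, 93, 55, 43, 42, 42, 42, 42, 43, 42, 42, 42, 43, 42, 43, 43, 43, 45, 49, 47, 48, 48, 47, 48, 47, 48, 47, 47, 47, 47, 47, 47, 48, 47, 48, 47, 47, 47, 47, 48, 56, 71, 77, 75, 75, 75, 81, 108, 129, 129, 129, 129, 129, 129, 129, 129, 128, 127]
145 [130, 132, 141, 154, 255, 255, 255, 255, 78, 25, 25, 26, 30, 84, 101, 101, 101, 100, 99, 83, 42, 42, 42, 43, 43
[... 946 characters left out ...]
 255, 255, 254, 47, 46, 47, 46, 47, 47, 47, 48, 48, 47, 47, 47, 47, 47, 47, 47, 47, 47, 47, 47, 47, 47, 47, 46, 47, 46, 47, 47, 47, 47, 47, 47, 47, 47, 47, 47, 47, 48, 48, 47, 48, 47, 47, 48, 47, 48, 48, 48, 47, 48, 47, 48, 48, 47, 48, 47, 47, 48, 47, 47, 47, 48, 47, 48, 47, 47, 48, 48, 58, 104, 128, 125, 126, 129, 130, 128, 127, 127]
410 [160, 213, 219, 251, 254, 255, 255, 216, 70, 47, 47, 47, 46, 47, 47, 47, 47, 46, 47, 47, 47, 47, 46, 47, 47, 46, 47, 47, 47, 48, 46, 47, 47, 48, 47, 50, 51, 50, 51, 53, 53, 54, 56, 56, 56, 56, 60, 59, 60, 63, 63, 63, 65, 66, 67, 69, 72, 73, 72, 75, 78, 79, 78, 78, 79, 79, 78, 79, 78, 78, 78, 79, 79, 78, 78, 79, 79, 80, 80, 101, 122, 127, 128, 127, 127, 129]
```

```bash
python3 - <<'E'
from h import *
c=snap('wrist');f=lambda p:onz(c,p,.065)[:2]
a=(f((365.8,100))+f((418.7,100)))/2;b=(f((363.9,158))+f((414.6,158)))/2
d=(a-b)/np.linalg.norm(a-b);m=(f((392,93.5))+f((392,165)))/2
print('w',np.linalg.norm(f((365.8,100))-f((418.7,100))),'len',np.linalg.norm(f((392,93.5))-f((392,165))),'yaw',np.degrees(np.arctan2(d[1],d[0])),'ctr',b+d*((m-b)@d))
E
python3 go.py .405 .001 .045 12.3
```

```text
w 0.04776110284884992 len 0.06500683615279901 yaw 12.754466982530088 ctr [0.40803183 0.00222171]
t 12.2 at [0.3482 0.0555 0.2336] yaw 12.47 shift [0.436 0.656 1.885] turn [-0.0004 -0.0003  0.0014] w 0.0853 F [-0.3 -0.7 -0.3]
```

```bash
python3 -m creep '0.15 0.2 0 0 0 0 1;0.2 0.3 0.2 0 0 0 1;0.12 0.15 0.4 0 0 0 1;0 0 0.4 0 0 0 1;0 0 0.4 0 0 0 1;0 0 0.2 0 0 0 1;0 0 0 0 0 0 1;0 0 0 0 0 0 1' && python3 go.py .408 .0022 .031 12.6
```

```text
time_s: 13.2
ee_pos: [0.4078, 0.002, 0.0737]
tool_rot: [-0.0, 0.994, 0.108, 0.0]
force: [1.0, 0.0, -0.5]
gripper_width: 0.0858
t 13.2 at [0.4078 0.002  0.0737] yaw 12.44 shift [ 0.002 -0.001  0.427] turn [-0.0002 -0.0003 -0.0013] w 0.0858 F [ 1.   0.  -0.5]
```

```bash
python3 -m creep '0 0 0.15 0 0 0 1;0 0 0.15 0 0 0 1;0 0 0.1 0 0 0 1;0 0 0.02 0 0 0 1;0 0 0 0 0 0 0.6;0 0 0 0 0 0 0.4;0 0 0 0 0 0 0.2;0 0 0 0 0 0 0' && python3 -m creep '0 0 0 0 0 0 -1;0 0 0 0 0 0 -1;0 0 0 0 0 0 -1;0 0 0 0 0 0 -1' && python3 -m creep '0 0 -0.05 0 0 0 -1;0 0 -0.1 0 0 0 -1;0 0 0 0 0 0 -1;0 0 0 0 0 0 -1' && python3 -c "
from h import *
snap('wrist','w8.png')"
```

```text
time_s: 14.2
ee_pos: [0.4073, 0.0015, 0.0318]
tool_rot: [0.0, 0.994, 0.108, 0.0]
force: [-1.8, -1.5, 7.2]
gripper_width: 0.0473
time_s: 14.7
ee_pos: [0.4073, 0.0015, 0.0318]
tool_rot: [0.0, 0.994, 0.108, 0.0]
force: [-1.7, -0.6, 6.1]
gripper_width: 0.0471
time_s: 15.2
ee_pos: [0.407, 0.0016, 0.0464]
tool_rot: [0.0, 0.994, 0.108, 0.0]
force: [0.1, 0.7, -3.1]
gripper_width: 0.0467
```

View pics/w8.png

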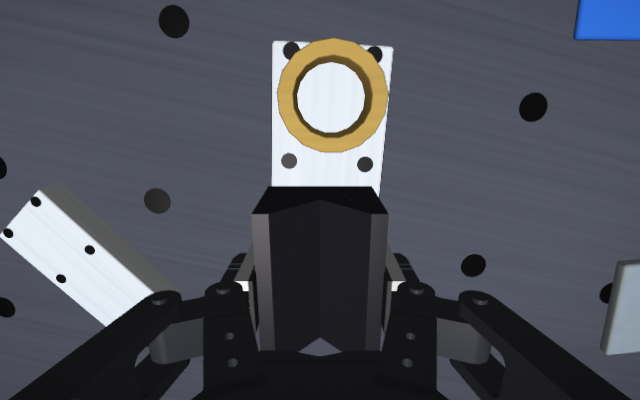

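V-block is held and lifted; the collar is undisturbed at (332,95). I'll take it to the tray.

```bash
python3 -m creep '0 0 -0.2 0 0 0 -1;0 0 -0.4 0 0 0 -1;0 0 -0.4 0 0 0 -1;0 -0.2 -0.4 0 0 0 -1;-0.05 -0.4 -0.3 0 0 0 -1;-0.05 -0.45 -0.2 0 0 0 -1;-0.05 -0.45 0 0 0 0 -1;0 -0.45 0 0 0 0.0175 -1' && python3 -m creep '0 -0.45 0 0 0 0 -1;0 -0.25 0 0 0 0 -1;0 0 0 0 0 0 -1;0 0 0 0 0 0 -1' && python3 go.py .414 .2735 .02 10.3
python3 - <<'E'
from meas import *
c=snap('wrist','w9.png')
rect(c,'tray',(0,150,60),(8,255,255),(150,0,500,180),.01)
hsv=cv2.cvtColor(c['color'],cv2.COLOR_RGB2HSV)
t=snap('top')
rect(t,'tray',(0,150,60),(8,255,255),(180,180,250,270),.01)
E
```

```text
time_s: 16.25
ee_pos: [0.3495, 0.1898, 0.2364]
tool_rot: [0.001, 0.996, 0.089, 0.0]
force: [0.4, 0.4, -3.8]
gripper_width: 0.0475
time_s: 16.75
ee_pos: [0.3376, 0.257, 0.2358]
tool_rot: [0.0, 0.996, 0.09, -0.0]
force: [-1.1, -0.3, -4.0]
gripper_width: 0.0467
t 16.75 at [0.3376 0.257  0.2358] yaw 10.33 shift [ 0.783 -0.028  2.157] turn [0.0004 0.0005 0.0002] w 0.0467 F [-1.1 -0.3 -4. ]
tray c [413.9 275.5] size [108.1  89. ] longyaw 10.3 (273, 40, 86, 107)
tray c [411.7 274.8] size [106.5  89.2] longyaw 10.1 (192, 203, 42, 44)
```

View pics/w9.png

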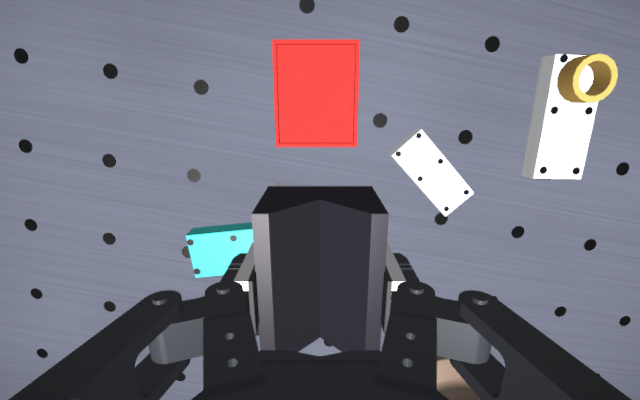

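```bash
python3 -m creep '0.15 -0.01 0 0 0 0 -1;0.3 -0.02 0.2 0 0 0 -1;0.33 -0.013 0.4 0 0 0 -1;0 0 0.4 0 0 0 -1;0 0 0.4 0 0 0 -1;0 0 0.3 0 0 0 -1;0 0 0.1 0 0 0 -1;0 0 0 0 0 0 -1' && python3 go.py .4137 .275 .0115 10.3
```

```text
time_s: 17.85
ee_pos: [0.4143, 0.276, 0.0561]
tool_rot: [0.0, 0.996, 0.09, -0.0]
force: [0.2, -0.5, -3.5]
gripper_width: 0.047
t 17.85 at [0.4143 0.276  0.0561] yaw 10.29 shift [-0.007  0.009  0.446] turn [ 0.      0.0003 -0.    ] w 0.047 F [ 0.2 -0.5 -3.5]
```

```bash
python3 -m creep '-0.007 0.009 0.15 0 0 0 -1;0 0 0.13 0 0 0 -1;0 0 0.07 0 0 0 -1;0 0 0.05 0 0 0 -1;0 0 0.03 0 0 0 -1;0 0 0.01 0 0 0 -1;0 0 0 0 0 0 -1;0 0 0 0 0 0 -1'; python3 go.py .4137 .275 .0108 10.3
```

```text
time_s: 18.85
ee_pos: [0.4134, 0.2751, 0.0125]
tool_rot: [-0.0, 0.996, 0.09, 0.0]
force: [0.3, 0.3, -2.4]
gripper_width: 0.047
t 18.85 at [0.4134 0.2751 0.0125] yaw 10.32 shift [0.003 0.001 0.017] turn [-0.     -0.0002  0.0002] w 0.047 F [ 0.3  0.3 -2.4]
```

```bash
python3 -m creep '0 0 0.01 0 0 0 -1;0 0 0.01 0 0 0 -1;0 0 0 0 0 0 -1' && python3 -m creep '0 0 0 0 0 0 0.1;0 0 0 0 0 0 0.3;0 0 0 0 0 0 1;0 0 0 0 0 0 1;0 0 0 0 0 0 1;0 0 0 0 0 0 1' && python3 -m creep '0 0 -0.2 0 0 0 1;0 0 -0.4 0 0 0 1;0 0 -0.4 0 0 0 1;0 0 -0.4 0 0 0 1;0 0 -0.4 0 0 0 1;-0.2 0.2 -0.2 0 0 0 1;-0.2 0.4 0 0 0 0 1;0 0.4 0 0 0 0 1' && python3 -m creep '0 0.4 0 0 0 0 1;0 0.4 0 0 0 0 1;0 0.4 0 0 0 0 1;0 0.2 0 0 0 0 1;0 0 0 0 0 0 1;0 0 0 0 0 0 1' && python3 go.py .48 .013 .04 10
python3 - <<'E'
from meas import *
c=snap('wrist','w10.png')
E
```

```text
time_s: 19.23
ee_pos: [0.4134, 0.275, 0.0109]
tool_rot: [0.0, 0.996, 0.09, 0.0]
force: [-3.3, -2.2, 5.5]
gripper_width: 0.0472
time_s: 19.98
ee_pos: [0.4133, 0.275, 0.0103]
tool_rot: [-0.0, 0.996, 0.09, 0.0]
force: [-0.1, 0.9, -0.4]
gripper_width: 0.0856
time_s: 20.98
ee_pos: [0.3905, 0.1688, 0.2115]
tool_rot: [0.001, 0.996, 0.091, 0.001]
force: [0.4, -0.3, 1.1]
gripper_width: 0.0853
time_s: 21.72
ee_pos: [0.4168, 0.0328, 0.2109]
tool_rot: [-0.0, 0.996, 0.091, 0.0]
force: [-0.3, 0.7, 0.2]
gripper_width: 0.0853
t 21.73 at [0.4168 0.0328 0.2109] yaw 10.39 shift [0.585 0.309 1.709] turn [-0.     -0.0003  0.0032] w 0.0853 F [-0.3  0.7  0.2]
```

View pics/w10.png

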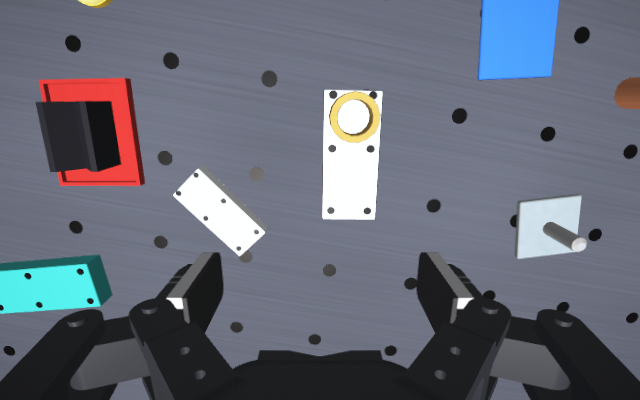

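Wrist view: V-block stands in the tray (88,135) with parallax, collar at (355,117), riser spans (322–382, 90–218), post base at (548,227). I'll measure collar, riser and post.

Run:
```python
from meas import *
c=snap('wrist')
hsv=cv2.cvtColor(c['color'],cv2.COLOR_RGB2HSV)
m=cv2.inRange(hsv,(15,70,100),(32,255,255));m[:80]=0;m[150:]=0;m[:,:300]=0;m[:,400:]=0
cs,_=cv2.findContours(m,0,1);ct=max(cs,key=cv2.contourArea);W=np.array([onz(c,p[0].astype(float),.049)[:2] for p in ct])
print('collar',cv2.minEnclosingCircle((W*1000).astype(np.float32)),cv2.fitEllipse((W*1000).astype(np.float32)))
for p in ((323.5,90.5),(382.5,91.5),(376,219.5),(322.5,219.5)): print('riser',onz(c,p,.025)[:2].round(4))
rect(c,'postbase',(85,5,150),(115,60,255),(505,185,592,265),.008)
print('base',[onz(c,p,.008)[:2].round(4) for p in ((516.5,203),(581,196),(579.5,250),(516.5,258.5))],'post tip',onz(c,(578.5,243.5),.058)[:2])
t=snap('top')
rect(t,'postbase',(85,5,140),(115,60,255),(395,205,445,250),.008)
rect(t,'vblock top',(0,0,0),(180,255,60),(180,195,250,265),.044)
```

```text
collar ((480.1255798339844, 13.45421028137207), 22.548614501953125) ((479.9593200683594, 13.51587963104248), (43.21270751953125, 43.92902755737305), 10.576384544372559)
riser [0.4979 0.0448]
riser [ 0.5073 -0.0101]
riser [ 0.3813 -0.0331]
riser [0.3712 0.022 ]
postbase c [ 401.3 -232.1] size [69.6 69.5] longyaw 17.5 (517, 196, 65, 64)
base [array([ 0.4225, -0.1853]), array([ 0.4435, -0.2546]), array([ 0.3819, -0.2794]), array([ 0.3586, -0.2089])] post tip [ 0.40361656 -0.22810572]
postbase c [ 399.1 -231.4] size [120.8 108.3] longyaw 88.6 (395, 205, 50, 45)
vblock top c [408.8 274. ] size [61.4 34.3] longyaw 12.7 (201, 213, 19, 27)
```

```bash
python3 -m creep '0.15 0.1 0 0 0 0 1;0.3 0.15 0.2 0 0 0 1;0.137 0.055 0.4 0 0 0.001 1;0 0 0.4 0 0 0 1;0 0 0.4 0 0 0 1;0 0 0.1 0 0 0 1;0 0 0 0 0 0 1;0 0 0 0 0 0 1' && python3 go.py .4801 .0135 .026 10.2
```

```text
time_s: 22.88
ee_pos: [0.4814, 0.0124, 0.0616]
tool_rot: [0.0, 0.996, 0.089, 0.001]
force: [-0.4, -0.2, -0.3]
gripper_width: 0.0851
t 22.88 at [0.4814 0.0124 0.0616] yaw 10.21 shift [-0.012 -0.013  0.356] turn [ 0.0002 -0.0011  0.0001] w 0.0851 F [-0.4 -0.2 -0.3]
```

```bash
python3 -m creep '-0.01 -0.012 0.15 0 0 0 1;0 0 0.13 0 0 0 1;0 0 0.06 0 0 0 1;0 0 0.01 0 0 0 1;0 0 0 0 0 0 0.6;0 0 0 0 0 0 0.4;0 0 0 0 0 0 0.2;0 0 0 0 0 0 0' && python3 -m creep '0 0 0 0 0 0 -1;0 0 0 0 0 0 -1;0 0 0 0 0 0 -1;0 0 0 0 0 0 -1' && python3 -m creep '0 0 -0.05 0 0 0 -1;0 0 -0.1 0 0 0 -1;0 0 0 0 0 0 -1;0 0 0 0 0 0 -1' && python3 -c "
from h import *
snap('wrist','w11.png')"
```

```text
time_s: 23.88
ee_pos: [0.4792, 0.0132, 0.026]
tool_rot: [0.0, 0.996, 0.089, 0.0]
force: [-1.3, 0.0, 7.5]
gripper_width: 0.0446
time_s: 24.38
ee_pos: [0.4791, 0.0131, 0.026]
tool_rot: [0.0, 0.996, 0.089, 0.0]
force: [-2.9, -0.7, 8.9]
gripper_width: 0.0444
time_s: 24.88
ee_pos: [0.479, 0.0131, 0.0403]
tool_rot: [0.0, 0.996, 0.089, 0.0]
force: [-0.7, 0.3, -1.3]
gripper_width: 0.0444
```

View pics/w11.png

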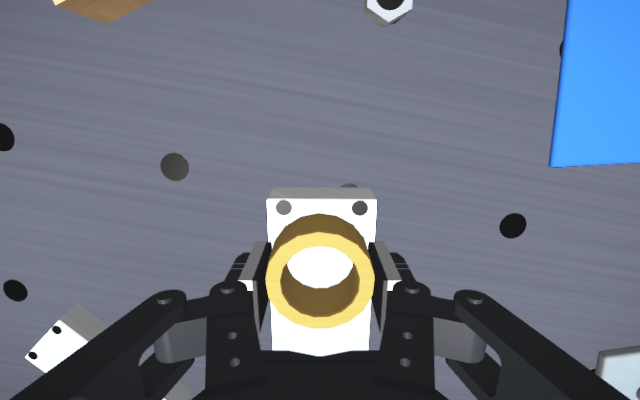

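```bash
python3 - <<'E'
from meas import *
c=snap('wrist');s=get_state();z=s['ee_pos'][2]+.023
hsv=cv2.cvtColor(c['color'],cv2.COLOR_RGB2HSV)
m=cv2.inRange(hsv,(20,60,200),(32,255,255));m[:225]=0;m[335:]=0;m[:,:255]=0;m[:,385:]=0
cs,_=cv2.findContours(m,0,1);ct=max(cs,key=cv2.contourArea);W=np.array([onz(c,p[0].astype(float),z)[:2] for p in ct])
print(cv2.boundingRect(ct),'collar',cv2.minEnclosingCircle((W*1000).astype(np.float32)),s['ee_pos'])
E
python3 -m creep '0 0 -0.3 0 0 0 -1;0 0 -0.4 0 0 0 -1;0 0.1 -0.4 0 0 0 -1;-0.1 0.2 -0.4 0 0 0 -1;-0.3 0.3 -0.2 0 0 0 -1;-0.4 0.4 0 0 0 0 -1;-0.4 0.4 0 0 0 0 -1;-0.4 0.4 0 0 0 0 -1' && python3 -m creep '-0.2 0.3 0 0 0 0 -1;-0.1 0.17 0 0 0 0 -1;0 0 0 0 0 0 -1;0 0 0 0 0 0 -1' && python3 go.py .4015 -.232 .1 10.2
python3 - <<'E'
from meas import *
c=snap('wrist','w12.png')
print('cam',c['world_from_camera'][:3,3])
rect(c,'postbase',(85,5,150),(115,60,255),(200,0,460,180),.008)
E
```

```text
(266, 232, 109, 96) collar ((480.72100830078125, 13.790966987609863), 21.936115264892578) [0.47877136 0.01313996 0.04011324]
time_s: 25.98
ee_pos: [0.352, -0.1935, 0.2103]
tool_rot: [0.0, 0.996, 0.089, 0.0]
force: [0.6, -1.3, -2.0]
gripper_width: 0.0448
time_s: 26.48
ee_pos: [0.3325, -0.2429, 0.2101]
tool_rot: [-0.0, 0.996, 0.089, -0.0]
force: [0.3, 0.3, -2.6]
gripper_width: 0.0443
t 26.48 at [ 0.3325 -0.2429  0.2101] yaw 10.26 shift [0.698 0.017 1.101] turn [-0.0003 -0.      0.0005] w 0.0443 F [ 0.3  0.3 -2.6]
cam [ 0.40295944 -0.22984166  0.35098635]
postbase c [ 390.2 -191.6] size [ 73.  160.8] longyaw 103.5 (200, 65, 162, 79)
```

View pics/w12.png

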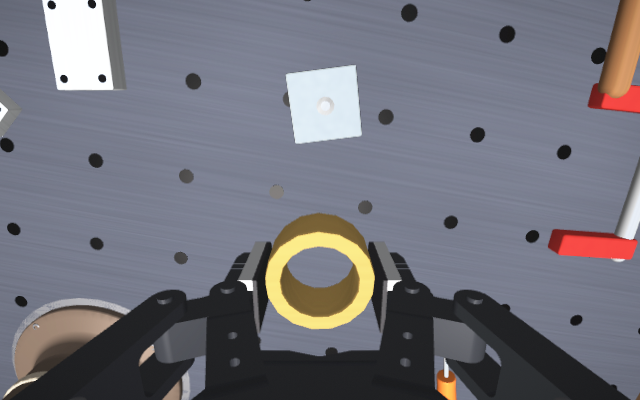

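Wrist view, camera almost right above the post: base corners are (287,73), (356,66), (361,136), (295,143), post tip about (325,104).

```bash
python3 - <<'E'
from meas import *
c=snap('wrist')
rect(c,'postbase',(85,5,160),(115,60,255),(283,60,366,148),.008)
im=c['color'];g=cv2.cvtColor(im,cv2.COLOR_RGB2GRAY)
cr=cv2.resize(g[90:118,310:342],None,fx=1,fy=1);print(cr[4:24:2].tolist())
print('corners',np.mean([onz(c,p,.008)[:2] for p in ((287,73.5),(356,66),(361,136),(295.5,143.5))],0))
print('tip',onz(c,(325.5,104.5),.058)[:2])
E
python3 go.py .4015 -.232 .1 10.2
```

```text
postbase c [ 400.4 -234.5] size [69.4 69.1] longyaw 17.3 (286, 65, 76, 79)
[[235, 235, 234, 235, 235, 235, 235, 235, 235, 234, 234, 233, 233, 233, 233, 233, 234, 234, 235, 235, 235, 235, 235, 234, 235, 234, 234, 234, 234, 234, 234, 233], [235, 235, 234, 234, 234, 234, 234, 234, 234, 234, 233, 232, 230, 230, 230, 230, 232, 231, 233, 233, 235, 235, 235, 234, 235, 234, 234, 234, 234, 233, 233, 233], [235, 235, 234, 234, 233, 233, 233, 233, 232, 231, 225, 219, 216, 220, 220, 218, 214, 209, 207, 204, 223, 232, 235, 235, 235, 234, 234, 233, 233, 233, 233, 233], [235, 235, 234, 234, 233, 233, 233, 233, 230, 224, 221, 219, 222, 222, 219, 217, 209, 205, 202, 201, 202, 206, 217, 233, 234, 234, 234, 233, 233, 233, 233, 234], [234, 235, 235, 235, 234, 233, 233, 230, 227, 224, 224, 226, 235, 239, 244, 242, 242, 236, 224, 207, 206, 203, 207, 221, 234, 234, 234, 233, 233, 233, 233, 233], [235, 235, 235, 235, 234, 234, 233, 230, 228, 229, 231, 241, 245, 244, 242, 242, 241, 240, 240, 233, 206, 209, 212, 210, 225, 233, 233, 233, 233, 233, 233, 233], [236, 235, 235, 235, 235, 234, 234, 231, 231, 236, 237, 245, 244, 242, 242, 241, 240, 241, 242, 240, 222, 217, 216, 217, 227, 233, 232, 232, 233, 233, 233, 233], [235, 234, 234, 234, 234, 234, 234, 234, 238, 240, 239, 240, 242, 242, 241, 240, 241, 242, 240, 235, 222, 220, 220, 220, 231, 233, 233, 233, 232, 232, 232, 232], [233, 233, 233, 233, 233, 233, 234, 236, 241, 240, 238, 237, 237, 238, 238, 239, 239, 234, 232, 227, 224, 224, 226, 228, 232, 233, 232, 232, 232, 232, 232, 232], [233, 233, 232, 233, 233, 233, 234, 234, 237, 238, 238, 237, 234, 233, 234, 234, 231, 232, 230, 229, 228, 229, 232, 233, 233, 232, 232, 232, 231, 231, 231, 232]]
corners [ 0.40025904 -0.23513787]
tip [ 0.40167219 -0.23469515]
t 26.57 at [ 0.3326 -0.2428  0.2102] yaw 10.31 shift [0.697 0.018 1.102] turn [-0.0001 -0.      0.0009] w 0.0447 F [ 0.3  0.2 -2.1]
```

```bash
python3 -m creep '0.15 0.01 0 0 0 0 -1;0.3 0.02 0.1 0 0 0 -1;0.215 0.013 0.3 0 0 0 -1;0 0 0.4 0 0 0 -1;0 0 0.3 0 0 0 -1;0 0 0 0 0 0 -1;0 0 0 0 0 0 -1' && python3 go.py .3988 -.235 .009 10.2
```

```text
time_s: 27.45
ee_pos: [0.3993, -0.236, 0.1013]
tool_rot: [0.0, 0.996, 0.089, 0.001]
force: [0.7, 0.3, -1.9]
gripper_width: 0.0443
t 27.45 at [ 0.3993 -0.236   0.1013] yaw 10.27 shift [-0.004 -0.011  0.923] turn [ 0.0003 -0.0005  0.0005] w 0.0443 F [ 0.7  0.3 -1.9]
```

```bash
python3 -c "
from h import *
c=snap('wrist');cv2.imwrite('pics/w13.png',c['color'][150:400,160:480,::-1])"
```

```text
(no output)
```

View pics/w13.png

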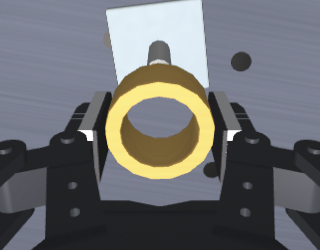

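The post lines up laterally with the bore (crop x≈160 for both). I'll descend in steps.

```bash
python3 -m creep '-0.004 -0.011 0.1 0 0 0 -1;0 0 0.15 0 0 0 -1;0 0 0.15 0 0 0 -1;0 0 0.1 0 0 0 -1;0 0 0 0 0 0 -1' && python3 go.py .3988 -.235 .009 10.2
```

```text
time_s: 28.12
ee_pos: [0.3973, -0.2348, 0.0493]
tool_rot: [-0.001, 0.996, 0.089, -0.001]
force: [0.2, 0.1, -1.9]
gripper_width: 0.0447
t 28.12 at [ 0.3973 -0.2348  0.0493] yaw 10.23 shift [0.015 0.006 0.402] turn [-0.0007  0.0006  0.0003] w 0.0447 F [ 0.2  0.1 -1.9]
```

```bash
python3 -m creep '0.015 0.006 0.1 0 0 0 -1;0 0 0.12 0 0 0 -1;0 0 0.08 0 0 0 -1;0 0 0.05 0 0 0 -1;0 0 0.03 0 0 0 -1;0 0 0.01 0 0 0 -1;0 0 0 0 0 0 -1;0 0 0 0 0 0 -1' && python3 go.py .3988 -.235 .009 10.2
```

```text
time_s: 29.12
ee_pos: [0.3995, -0.2357, 0.0115]
tool_rot: [0.0, 0.996, 0.089, 0.0]
force: [0.0, -0.3, -1.6]
gripper_width: 0.0447
t 29.12 at [ 0.3995 -0.2357  0.0115] yaw 10.2 shift [-0.006 -0.008  0.025] turn [ 0.0002 -0.0001 -0.    ] w 0.0447 F [ 0.  -0.3 -1.6]
```

```bash
python3 -m creep '0 0 0.012 0 0 0 -1;0 0 0.013 0 0 0 -1;0 0 0 0 0 0 -1' && python3 -m creep '0 0 0 0 0 0 0;0 0 0 0 0 0 0.3;0 0 0 0 0 0 1;0 0 0 0 0 0 1;0 0 0 0 0 0 1;0 0 0 0 0 0 1' && python3 -m creep '0 0 -0.2 0 0 0 1;0 0 -0.4 0 0 0 1;0 0 -0.4 0 0 0 1;0 0 -0.4 0 0 0 1;0 0 -0.4 0 0 0 1;-0.2 0 -0.1 0 0 0 1;-0.3 -0.2 0 0 0 0 1;-0.2 -0.2 0 0 0 0 1' && python3 -m creep '0 0 0 0 0 0 1;0 0 0 0 0 0 1' && python3 go.py .4394 .0059 .02 10.2
python3 - <<'E'
from meas import *
c=snap('wrist');s=get_state()
hsv=cv2.cvtColor(c['color'],cv2.COLOR_RGB2HSV)
m=cv2.inRange(hsv,(15,70,100),(32,255,255));m[200:]=0
cs,_=cv2.findContours(m,0,1);ct=max(cs,key=cv2.contourArea);print(cv2.boundingRect(ct),cv2.contourArea(ct))
W=np.array([onz(c,p[0].astype(float),.032)[:2] for p in ct]);print('collar',cv2.minEnclosingCircle((W*1000).astype(np.float32)))
E
```

```text
time_s: 29.5
ee_pos: [0.3994, -0.2357, 0.009]
tool_rot: [0.0, 0.996, 0.089, -0.0]
force: [-2.3, 1.2, 4.4]
gripper_width: 0.0443
time_s: 30.25
ee_pos: [0.3994, -0.2356, 0.0088]
tool_rot: [0.0, 0.996, 0.089, 0.0]
force: [0.3, -0.3, 0.8]
gripper_width: 0.0852
time_s: 31.25
ee_pos: [0.322, -0.2083, 0.1987]
tool_rot: [0.0, 0.996, 0.088, -0.0]
force: [-0.4, 0.6, 0.1]
gripper_width: 0.0853
time_s: 31.5
ee_pos: [0.324, -0.2091, 0.1991]
tool_rot: [0.001, 0.996, 0.089, 0.0]
force: [0.4, 0.4, -0.1]
gripper_width: 0.0855
t 31.5 at [ 0.324  -0.2091  0.1991] yaw 10.2 shift [ 1.515 -1.914  1.79 ] turn [ 0.0005 -0.0004  0.    ] w 0.0855 F [ 0.4  0.4 -0.1]
(337, 78, 51, 51) 1956.5
collar ((399.68572998046875, -233.94659423828125), 22.76804542541504)
```

The collar's fitted diameter on the seated plane is 45.5 mm (46 expected), and its centre is about 1 mm from the post, so it is seated. I've used all 16 picture views, so the remaining checks are numeric. Next is the riser.

```bash
python3 -m creep '0.1 -0.2 -0.1 0 0 0 1;0.15 -0.3 -0.1 0 0 0 1;0.2 -0.4 0 0 0 0 1;0.2 -0.4 0 0 0 0 1;0.1 -0.35 0 0 0 0 1;0.05 -0.2 0 0 0 0 1;0 0 0 0 0 0 1;0 0 0 0 0 0 1' && python3 go.py .4394 .0059 .011 10.2
python3 - <<'E'
from meas import *
c=snap('wrist','w14.png');p=proj(c,(.4394,.0059,.025));print(p)
x,y=p.astype(int)
rect(c,'riser',(0,0,215),(180,60,255),(x-48,max(0,y-90),x+48,y+85),.025)
E
```

```text
time_s: 32.55
ee_pos: [0.3695, -0.0124, 0.2189]
tool_rot: [-0.0, 0.996, 0.089, 0.0]
force: [0.4, -0.0, 0.2]
gripper_width: 0.0856
t 32.55 at [ 0.3695 -0.0124  0.2189] yaw 10.23 shift [ 0.72  -0.056  2.079] turn [-0.     -0.      0.0002] w 0.0856 F [ 0.4 -0.   0.2]
[314.40180475 101.30693847]
riser c [440.1   6.3] size [127.5  55.1] longyaw 9.7 (285, 29, 60, 137)
```

```bash
python3 -m creep '0.15 -0.01 0 0 0 0 1;0.35 -0.03 0.2 0 0 0 1;0.22 -0.016 0.4 0 0 0.002 1;0 0 0.4 0 0 0 1;0 0 0.4 0 0 0 1;0 0 0.3 0 0 0 1;0 0 0 0 0 0 1;0 0 0 0 0 0 1' && python3 go.py .4398 .006 .006 10
```

```text
time_s: 33.6
ee_pos: [0.4398, 0.0057, 0.0496]
tool_rot: [0.0, 0.996, 0.087, 0.0]
force: [0.2, 0.5, 0.3]
gripper_width: 0.0856
t 33.6 at [0.4398 0.0057 0.0496] yaw 9.93 shift [ 0.    -0.003  0.436] turn [ 0.0001 -0.0003 -0.0006] w 0.0856 F [0.2 0.5 0.3]
```

```bash
python3 -m creep '0 0 0.15 0 0 0 1;0 0 0.15 0 0 0 1;0 0 0.1 0 0 0 1;0 0 0.03 0 0 0 1;0 0 0 0 0 0 0.6;0 0 0 0 0 0 0.4;0 0 0 0 0 0 0.2;0 0 0 0 0 0 0' && python3 -m creep '0 0 0 0 0 0 -1;0 0 0 0 0 0 -1;0 0 0 0 0 0 -1;0 0 0 0 0 0 -1' && python3 -m creep '0 0 -0.05 0 0 0 -1;0 0 -0.1 0 0 0 -1;0 0 0 0 0 0 -1;0 0 0 0 0 0 -1' && python3 go.py .62 -.123 .2 13.6
```

```text
time_s: 34.6
ee_pos: [0.4395, 0.0058, 0.0065]
tool_rot: [0.0, 0.996, 0.087, 0.0]
force: [-1.5, -0.8, 7.5]
gripper_width: 0.0549
time_s: 35.1
ee_pos: [0.4395, 0.0058, 0.0065]
tool_rot: [0.0, 0.996, 0.087, 0.0]
force: [-2.5, -0.4, 7.0]
gripper_width: 0.0546
time_s: 35.6
ee_pos: [0.4392, 0.0057, 0.0208]
tool_rot: [0.0, 0.996, 0.087, 0.0]
force: [0.5, 0.8, -5.4]
gripper_width: 0.0548
t 35.6 at [0.4392 0.0057 0.0208] yaw 9.95 shift [ 1.559  1.58  -1.791] turn [ 0.0001 -0.0001 -0.0304] w 0.0548 F [ 0.5  0.8 -5.4]
```

```bash
python3 -m creep '0 0 -0.2 0 0 0 -1;0 0 -0.4 0 0 0 -1;0 0 -0.4 0 0 0 -1;0 0 -0.4 0 0 0 -1;0.2 0.05 -0.4 0 0 0 -1;0.4 0.1 -0.3 0 0 0 -1;0.2 0.05 -0.1 0 0 -0.03 -1;0 0 0 0 0 0 -1' && python3 -m creep '0 0 0 0 0 0 -1' && python3 go.py .62 -.123 .1 13.6
python3 - <<'E'
from meas import *
c=snap('wrist','w15.png')
rect(c,'pad',(100,120,60),(125,255,255),(330,0,640,300),.004)
t=snap('top');rect(t,'pad',(100,120,60),(125,255,255),(340,100,410,190),.004)
E
```

```text
time_s: 36.6
ee_pos: [0.5226, -0.0, 0.2408]
tool_rot: [-0.0, 0.993, 0.118, 0.0]
force: [-0.5, 0.0, -6.3]
gripper_width: 0.0545
time_s: 36.72
ee_pos: [0.5202, 0.0002, 0.2398]
tool_rot: [-0.0, 0.993, 0.118, -0.001]
force: [-0.4, -0.7, -5.7]
gripper_width: 0.0542
t 36.73 at [5.202e-01 2.000e-04 2.398e-01] yaw 13.56 shift [0.684 1.432 1.396] turn [-0.0002  0.0011 -0.0003] w 0.0542 F [-0.4 -0.7 -5.7]
pad c [ 619.6 -124.3] size [148.6  76. ] longyaw 13.7 (413, 33, 81, 140)Traceback (most recent call last):
  File "<stdin>", line 4, in <module>
  File "meas.py", line 5, in rect
    cs,_=cv2.findContours(k,cv2.RETR_EXTERNAL,cv2.CHAIN_APPROX_NONE);ct=max(cs,key=cv2.contourArea)
                                                                        ~~~^^^^^^^^^^^^^^^^^^^^^^^^
ValueError: max() iterable argument is empty
```

```bash
python3 -m creep '0.1 0.2 0 0 0 0 -1;0.2 0.4 0.1 0 0 0 -1;0.2 0.4 0.3 0 0 0 -1;0.177 0.441 0.4 0 0 0 -1;0 0 0.4 0 0 0 -1;0 0 0.4 0 0 0 -1;0 0 0.2 0 0 0 -1;0 0 0 0 0 0 -1' && python3 -m creep '0 0 0 0 0 0 -1' && python3 go.py .6195 -.124 .0115 13.65
```

```text
time_s: 37.83
ee_pos: [0.6203, -0.1245, 0.0595]
tool_rot: [-0.0, 0.993, 0.118, -0.001]
force: [-0.8, 0.2, -5.1]
gripper_width: 0.0543
time_s: 37.95
ee_pos: [0.6223, -0.1242, 0.0625]
tool_rot: [0.0, 0.993, 0.118, 0.001]
force: [0.6, 0.1, -5.7]
gripper_width: 0.0542
t 37.95 at [ 0.6223 -0.1242  0.0625] yaw 13.56 shift [-0.028 -0.009  0.509] turn [ 0.0004 -0.0011 -0.0007] w 0.0542 F [ 0.6  0.1 -5.7]
```

```bash
python3 -m creep '-0.028 -0.009 0.15 0 0 0 -1;0 0 0.15 0 0 0 -1;0 0 0.1 0 0 0 -1;0 0 0.05 0 0 0 -1;0 0 0.03 0 0 0 -1;0 0 0 0 0 0 -1;0 0 0 0 0 0 -1' && python3 go.py .6195 -.124 .0105 13.65
```

```text
time_s: 38.83
ee_pos: [0.6185, -0.1239, 0.0132]
tool_rot: [0.0, 0.993, 0.118, 0.0]
force: [0.8, 0.3, -5.3]
gripper_width: 0.055
t 38.83 at [ 0.6185 -0.1239  0.0132] yaw 13.57 shift [0.01  0.003 0.027] turn [ 0.0001 -0.0003 -0.0007] w 0.055 F [ 0.8  0.3 -5.3]
```

Lower the last 2.5 mm, release, back off up and to the side, and run numeric checks from the wrist and top cameras.

```bash
python3 -m creep '0.01 0 0.012 0 0 0 -1;0 0 0.012 0 0 0 -1;0 0 0 0 0 0 -1' && python3 -m creep '0 0 0 0 0 0 0.3;0 0 0 0 0 0 0.5;0 0 0 0 0 0 1;0 0 0 0 0 0 1;0 0 0 0 0 0 1;0 0 0 0 0 0 1' && python3 -m creep '0 0 -0.2 0 0 0 1;0 0 -0.4 0 0 0 1;0 0 -0.4 0 0 0 1;0 0 -0.4 0 0 0 1;0 0 -0.4 0 0 0 1;-0.3 -0.1 -0.3 0 0 0 1;-0.4 -0.3 0 0 0 0 1;-0.4 -0.4 0 0 0 0 1' && python3 -m creep '-0.2 -0.2 -0.1 0 0 0 1;0 0 0 0 0 0 1;0 0 0 0 0 0 1'
python3 - <<'E'
from meas import *
c=snap('wrist','w16.png');x,y=proj(c,(.6195,-.124,.029)).astype(int);print(x,y,get_state()['ee_pos'])
rect(c,'riser',(0,0,200),(180,60,255),(x-90,max(0,y-90),x+90,y+90),.029)
rect(c,'pad',(100,120,60),(125,255,255),(330,0,640,300),.004)
t=snap('top','t16.png')
rect(t,'riser',(0,0,190),(180,60,255),(340,100,410,190),.029)
rect(t,'vblock',(0,0,0),(180,255,70),(180,195,250,265),.044)
rect(t,'tin',(22,120,120),(35,255,255),(190,145,235,190),.03)
rect(t,'offcut',(0,100,60),(18,255,255),(415,140,455,185),.03)
rect(t,'shell',(0,0,150),(180,40,255),(245,115,295,170),.05)
a=cv2.imread('pics/top0.png');b=cv2.imread('pics/t16.png')
for n,r in (('tin',(190,145,235,190)),('offcut',(415,140,455,185))):print(n,cv2.absdiff(a,b)[r[1]:r[3],r[0]:r[2]].max())
E
```

```text
time_s: 39.2
ee_pos: [0.6193, -0.1237, 0.0106]
tool_rot: [0.0, 0.993, 0.118, 0.0]
force: [-0.1, 0.4, -2.7]
gripper_width: 0.0546
time_s: 39.95
ee_pos: [0.6191, -0.1237, 0.0104]
tool_rot: [0.0, 0.993, 0.118, 0.0]
force: [0.1, 0.1, -0.3]
gripper_width: 0.0855
time_s: 40.95
ee_pos: [0.4925, -0.0713, 0.2217]
tool_rot: [0.0, 0.993, 0.118, 0.001]
force: [-0.1, 1.0, 0.8]
gripper_width: 0.0852
time_s: 41.32
ee_pos: [0.4699, -0.0576, 0.2312]
tool_rot: [0.001, 0.993, 0.118, 0.001]
force: [1.0, -0.0, -0.3]
gripper_width: 0.0852
423 39 [ 0.47000447 -0.05755956  0.23084066]
riser c [ 604.5 -125.5] size [99.7 55.7] longyaw 13.4 (390, 0, 65, 110)
pad c [ 603.7 -128.6] size [116.1  75.6] longyaw 13.8 (378, 0, 80, 119)
riser c [575.8 -79.3] size [24.8 25.4] longyaw 178.6 (350, 151, 11, 11)
vblock c [409.5 269.9] size [61.7 45.2] longyaw 10.9 (200, 212, 23, 28)
tin c [554.9 266.2] size [16.5 34.6] longyaw 160.0 (209, 160, 10, 14)
offcut c [ 554.7 -270.4] size [29.5 45.2] longyaw 133.2 (426, 155, 16, 16)
shell c [619.5 136.1] size [74.4 55. ] longyaw 35.9 (249, 122, 32, 34)
tin 10
offcut 78
```

The riser is cut off at the image top, and the offcut's region shows a difference. I'll shift forward for a full view and check both.

```bash
python3 -m creep '0.2 -0.1 -0.2 0 0 0 1;0.3 -0.2 -0.1 0 0 0 1;0.1 -0.1 0 0 0 0 1;0 0 0 0 0 0 1;0 0 0 0 0 0 1' >/dev/null
python3 - <<'E'
from meas import *
c=snap('wrist');x,y=proj(c,(.6195,-.124,.029)).astype(int);print(x,y)
rect(c,'riser',(0,0,200),(180,60,255),(x-80,max(0,y-95),x+80,y+90),.029)
rect(c,'pad',(100,120,60),(125,255,255),(330,0,640,300),.004)
x,y=proj(c,(.556,-.272,.03)).astype(int);print('offcut px',x,y)
rect(c,'offcut',(0,100,60),(18,255,255),(max(0,x-50),max(0,y-50),x+50,y+50),.03)
x,y=proj(c,(.6185,.1355,.043)).astype(int);print('cradle px',x,y)
t=snap('top');h=cv2.cvtColor(t['color'],cv2.COLOR_RGB2HSV);a=cv2.cvtColor(cv2.imread('pics/top0.png'),cv2.COLOR_BGR2HSV)
for im in (a,h):
    m=cv2.inRange(im,(0,110,110),(18,255,255))[140:185,415:455];M=cv2.moments(m,True);print('offcut',M['m00'],M['m10']/M['m00'],M['m01']/M['m00'])
d=cv2.absdiff(cv2.imread('pics/top0.png'),cv2.cvtColor(t['color'],cv2.COLOR_RGB2BGR))[140:185,415:455].max(2);print('diff px',np.argwhere(d>30)[:8].tolist(),(d>30).sum())
E
```

```text
448 102
riser c [ 618.9 -121.8] size [128.9  56.1] longyaw 13.4 (417, 38, 63, 124)
pad c [ 619.9 -124.3] size [147.9  75.7] longyaw 13.8 (405, 33, 76, 133)
offcut px 548 188
offcut c [ 559.2 -268.1] size [66.4 32.4] longyaw 80.8 (521, 169, 52, 35)
cradle px 206 40
offcut 132.0 18.568181818181817 22.022727272727273
offcut 129.0 18.550387596899224 22.100775193798448
diff px [[18, 0], [19, 0], [19, 1], [20, 0], [20, 1], [21, 0], [21, 1], [21, 2]] 257
```

The offcut hasn't moved (centroid same within 0.1 px; the difference came from the arm and its shadow). The riser is within 3 mm and 0.4° of the pad, at pad height. The arm is clear, so I'm handing in.

```bash
python3 -c "
from bench import hand_in
print(hand_in())"
```

```text
the job is handed in; nothing more can be done
None
```

I took the stack apart from the top down and set all four parts in their places, each released before the next. I handed in with the arm clear, at about 42 s of the 112 s allowed. The hand-in reports no verdict.

| Part | Last check |
|---|---|
| Tube in cradle | Seen centred and parallel in the groove after release. |
| V-block in tray | Seen standing in the tray. It was released within about 1 mm of the measured tray centre, at tray yaw. |
| Collar on post | About 1 mm from the post axis. The fit gave 45.5 mm diameter at the seated height, against 46 mm real, so it is down on the base. |
| Riser on pad | About 2.7 mm and 0.4° from the pad centre. |
| Tin and offcut | Neither moved: the tin's patch of the picture is unchanged, and the offcut's centroid is within 0.1 px of the start. |

- **Final checks by numbers only:** my 16 picture views were used up before the collar was released. The collar, the riser and the final state were checked from camera measurements without looking at the images.
- **Readings that disagreed:** two late top-camera checks were unusable. The riser was mostly hidden by the arm, and the tube's mask also picked up the cradle. The top camera also put the V-block 4–7 mm off the tray centre, but its mask is coarse and catches the block's side faces. The tray allows 15 mm, so I left it as it stood.

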